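Refit the pump's filter and dip its oil

ROBOT

A 6-joint arm with a two-finger parallel gripper is mounted at the origin on the work surface. World frame = base frame: x ahead of the robot, y to its left, z up, the work surface at z = 0. Lengths are in m, angles in rad, forces in N, time in s.
With the tool pointing down it reaches from about 0.375 to 0.9 m from the base axis. Payload 3.1 kg.
Tool frame: the origin (TCP) lies between the finger pads; the fingertips stand 11 mm ahead of it and the grasp point (between the pads) lies 8 mm behind it; z points along the fingers, y is the line along which they close (so a half turn about z gives the same grasp; the last joint's range is limited). The gripper opens to 87 mm and grips with 3 to 60 N. Pads are 19 mm wide; open, the fingers measure 117 mm over their backs; the gripper's body (75 mm by 190 mm) begins 51 mm behind the grasp point.
Start: joints at [1.149, 0.527, 1.433, -0, 1.181, -0.178], TCP at [0.15, 0.607, 0.196] pointing down, gripper open.
Joint ranges: [-3.08, 3.08], [-0.75, 2.2], [0.22, 2.44], [-1.43, 4.57], [0, 2.65], [-2.85, 2.85]. Speed limits (rad/s): [2.79, 2.79, 3.14, 3.14, 3.14, 3.14].

INTERFACE

Orientations are given as a unit quaternion [x, y, z, w].
In Python, from rig import get_obs, camera, hand_in gives the robot as it stands.
- The arm moves only by the shell command python3 -m pendant 'ROWS' [FORCE]. ROWS is JSON, a list that holds one entry, the list of rows, each a list of 7 numbers: the shift along the tool's x, y, z in m, then the turn, a rotation vector about the tool's x, y, z in degrees, then the opening, from 0 (shut) to 1 (fully open). In form: [[[x, y, z, ax, ay, az, fingers], ...]]. A call has exactly 5 rows; each row shifts and turns the commanded pose from where the row before left it, along the tool's axes as they then stand; what a row does not reach is not made up. A row lasts 1/8 s, in which the tool goes at most 62.5 mm and 10.7 degrees, less where a joint would pass 70% of its speed; a pose out of reach is approached as far as the arm can. A call with a gripper value outside its range is refused whole. The fingers move at their own pace and stop on an object; FORCE is the grip in N (left out, the last holds). Time passes only in rows, so rows that do not move let the fingers close, or fill a call up. It gives the time, the measured TCP pose, the force, the opening and the grip force at its end, in the units of the state.
- get_obs(): the state, without advancing time (a new reading comes with each control period).
- camera(name): name is "scene" or "top" or "wrist"; returns a dict with "img" (400x640x3 uint8, red, green, blue), "intrinsics" (3x3 intrinsics, pixels), "R" (3x3) and "t" (3): a world point X has camera coordinates R X + t; the wrist camera has in their place "T_tool_cam" (4x4, takes a point from camera to tool coordinates, whose origin is the TCP and whose axes are the flange's). Camera axes: x right, y down, z forward; pixel columns grow to the right and rows downward; lengths in m; the calibration is good to about 2 mm. A picture is of the moment at which its call begins: read the wrist's pose just before it. There is no depth.
- hand_in(): hands the job in; it is judged then, once.
The state is a dict: "time": time; "q": joint angles; "joint_velocities": joint speeds; "joint_torque": joint torques, N m; "position": TCP position; "tool_rot": TCP orientation; "ft_force": force on the tool from outside, world axes, zero at the start; "moment": the same for the moment, N m; "grip_width": finger opening in m; "grip_force": force on a finger pad.
Only numpy, scipy, OpenCV 4.12 (cv2) and the standard library are available. Lean on these libraries where they do the work, as an engineer would, in place of code of your own. Each camera call takes 0.05 s, during which the arm holds its last target. There are 200 camera calls.

TASK

Finish the service of the bench vacuum pump: take the filter panel from its stand and slide it down into the slot in the top of the pump until its head sits fully home on the housing; then take the dipstick from its cradle, push it down the slanting guide tube until its collar stops on the mouth, and draw it right out. Finish holding the dipstick in the gripper, still and level, with its tip about 100 mm above the middle of the drip tray for reading; do not put it down, and leave the carton, tape roll and screwdriver where they are.

Things in the scene. Friction and masses are not known exactly. Their poses are not given: they have to be found in the camera images.
- pump: Grey bench vacuum pump, fixed. Origin under the housing at bench height; x points to the side where the guide tube comes out, z up. Housing y +-65 mm, x -65 to 55; top at z 120 for x -65 to 10; the oil box (x 10 to 55) has its top at z 100. A motor, 74 mm across, stands out on the -y side to y -120, below z 96.
- slot (a point): Centre of the mouth of the slot in the pump's top, level with the top (z = 120 of the pump; at x = -27.5), axes as the pump's. The slot is 10.5 mm (x) by 76.5 mm (y), straight down, 80 mm deep, edge chamfered 3 mm.
- guide_tube: Steel guide tube on the pump, fixed to it. Origin at the centre of its mouth (120 mm above the bench, 105 mm from the pump's origin along x). z points out of the tube along its axis, 35 degrees above level and away from the pump; y is level. Bore 14 mm, flaring to about 22 mm over the last 12 mm at the mouth; rim 29 mm across; 94 mm long.
- stand: Grey plastic stand, 50 (x) x 110 (y) x 50 mm high, fixed to the bench, with a pocket 35 mm deep in which the filter panel stands. Origin under its centre.
- filter: Filter panel, a flat upright slab: 8 mm thick (x), 74 wide (y), 72 tall, under a black head 14 thick (x), 90 wide (y), 30 tall (102 in all); 0.08 to 0.17 kg. Origin: centre of its foot, z up. Either face may go either way. Starts upright in the stand, foot 15 mm above the bench; lifts straight out. Home, the head rests on the pump's top and the foot is 72 mm below the slot's mouth.
- cradle: Grey plastic cradle fixed to the bench, 230 mm (x) x 50 mm (y), with two open forks 61 mm high (at x = -75 and x = +102) that hold the dipstick level along x. Origin under its centre.
- dipstick: Straight steel rod, 0.08 to 0.13 kg, balanced near its grip. Origin: middle of the grip on the rod's axis; x runs from tip to tail. In mm: tip at x -153, rod (8 thick) to -63, collar (32 across) -63 to -55, neck to -35, black grip (14 x 14 section) -35 to 35, tail (10 thick) to 75. Starts level in the cradle, axis 55 above the bench, origin at x +40 of the cradle; lifts straight up.
- dipstick_tip (a point): The rod's tip (tapered end).
- dipstick_collar (a point): Centre of the collar's face that looks to the tip, 90 mm from the tip. Stopped, it lies at the guide tube's origin.
- drip_tray: Shallow steel tray, 130 (x) x 110 (y) x 14 mm high, fixed to the bench. Origin under its centre.
- carton: Bystander: closed brown carton, 100 x 85 x 50 mm, loose. Origin under its centre.
- tape_roll: Bystander: roll of clear tape lying flat, 90 mm across, 45 mm high, loose. Origin under its centre.
- screwdriver: Bystander: screwdriver lying on the bench, loose.

How it is judged:
On the way, in this order (a step that is already met when the one before it is completed fails the run):
1. the filter panel is fully home in the pump's slot (z of filter in the frame of slot below -0.069 m and horizontal distance between filter and slot below 0.004 m and angle between filter's own z axis and vertical below 0.06 rad), for 0.2 s.
2. the dipstick is down the guide tube, its collar stopped on the mouth (z of dipstick_collar in the frame of guide_tube below 0.003 m and distance between dipstick_collar and guide_tube below 0.008 m and angle between the x axis of dipstick and the z axis of guide_tube, either way round below 0.12 rad), for 0.1 s.
3. the dipstick is drawn right out of the tube (z of dipstick_tip in the frame of guide_tube above 0.01 m), for 0.1 s.
At the end, for the whole second after the job is handed in: The filter panel is home (within 3 mm of full depth, 4 mm of the slot's centre, upright) and the gripper alone holds the dipstick, still, level within 0.15 rad, its tip 60 to 160 mm above the bench over the tray (within 45 mm along and 40 mm across of its middle) (all of step 1 and x of dipstick_tip in the frame of drip_tray between -0.045 and 0.045 m and y of dipstick_tip in the frame of drip_tray between -0.04 and 0.04 m and height (world z) of dipstick_tip between 0.06 and 0.16 m and angle between dipstick's own x axis and vertical between 1.4208 and 1.7208 rad and linear speed of dipstick below 0.03 m/s and angular speed of dipstick below 0.2 rad/s and contact force between dipstick and the fingers above 1 N and contact force between dipstick and pump below 0.1 N and contact force between dipstick and cradle below 0.1 N and contact force between dipstick and stand below 0.1 N and contact force between dipstick and filter below 0.1 N and contact force between dipstick and carton below 0.1 N and contact force between dipstick and drip_tray below 0.1 N); the arm keeps its last pose, push and grip.
It fails at once if a bystander (carton, tape roll, screwdriver) is pushed more than 30 mm (distance of any of carton, tape_roll, screwdriver from where it was at the start of the episode above 0.03 m).
It also fails if it takes over 72 s, if anything falls off the work surface, if the arm or the gripper's body presses on something with over 40 N, if the wrist force passes 120 N, or if a joint passes its speed limit or range.

## Working session

There is one attempt and no reset: what is moved stays moved. The work goes in short steps, Python scripts to look and compute and a shell command to move; the robot and the scene stay as the last step left them, time stands still between calls to the robot, and variables do not carry over. Pictures are saved under pics/ and viewed, at most 10 in all, crops included, and the job is handed in when it is done.

```bash
ls; mkdir -p pics
python3 - <<'E'
from rig import get_obs,camera
import cv2,pickle
d={}
for n in("scene","top"):
    c=camera(n);d[n]=c
    cv2.imwrite(f"pics/{n}0.png",cv2.resize(c["img"][:,:,::-1],(800,500),interpolation=cv2.INTER_CUBIC))
    print(n,c["intrinsics"],c["R"],c["t"])
pickle.dump(d,open("cams.pkl","wb"))
o=get_obs();print(o)
E
```

```text
pics
scene [[409.68627945   0.         320.1284494 ]
 [  0.         409.68627945 202.85146952]
 [  0.           0.           1.        ]] [[-0.80596398  0.59196022  0.0022715 ]
 [ 0.47608742  0.65047206 -0.59179968]
 [-0.35179942 -0.47588779 -0.80608187]] [ 0.42768013 -0.20455662  1.17940058]
top [[479.72643543   0.         319.58440521]
 [  0.         479.72643543 191.29709369]
 [  0.           0.           1.        ]] [[ 0.02615048 -0.99945726 -0.02003351]
 [-0.98424043 -0.02223591 -0.17543187]
 [ 0.17489119  0.02430542 -0.98428772]] [0.01293627 0.55029671 1.0280951 ]
{'time': 0.1, 'q': array([ 1.14950613e+00,  5.28384118e-01,  1.43380295e+00, -3.21100329e-05,
        1.18140831e+00, -1.78519287e-01]), 'joint_velocities': array([-0.0014492 , -0.0021868 , -0.00258936, -0.00051416,  0.00103758,
        0.00034269]), 'joint_torque': array([-8.73440640e-04, -4.40984666e+01, -1.77150321e+01,  6.34458871e-02,
        5.33689745e-02, -3.79403457e-05]), 'position': array([0.1499344 , 0.60599526, 0.19535369]), 'tool_rot': array([ 1.21081456e-01,  9.92642070e-01, -9.61054074e-04, -2.81647837e-04]), 'ft_force': array([0.84602331, 0.97082084, 0.86107369]), 'moment': array([ 0.01078068, -0.00512916,  0.02914096]), 'grip_force': 0.0, 'grip_width': 0.08728434216596309}
```

View pics/scene0.png

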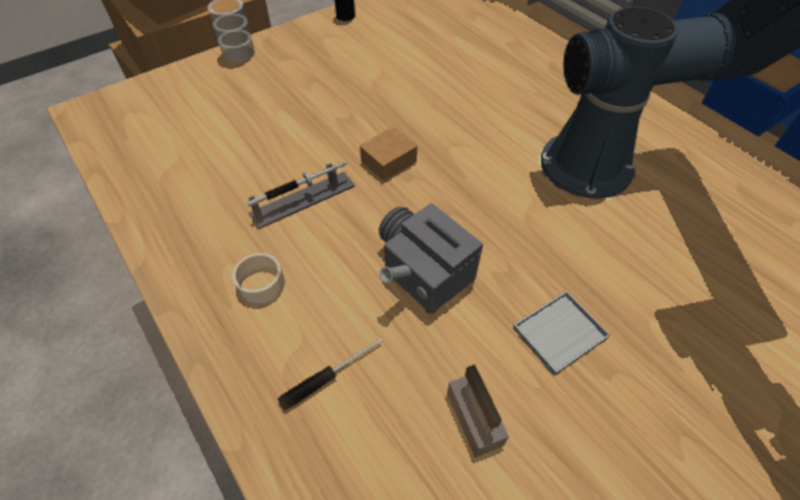

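View pics/top0.png

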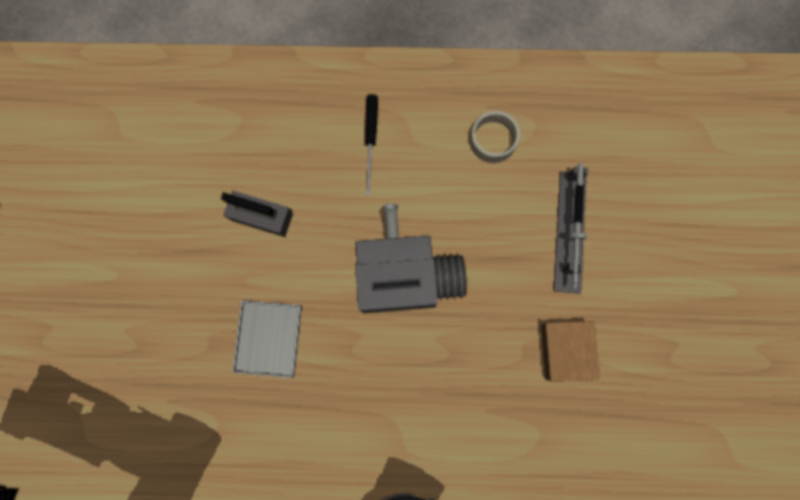

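The scene view shows the pump in the middle, the stand and filter at lower middle, the tray at right and the cradle at upper left. In the top view (800 px wide):

| Item | Pixel position |
|---|---|
| Slot | (372–420, 285) |
| Filter head | (222,198)–(275,214) |
| Dipstick tail | (580,167) |
| Dipstick tip | (575,287) |
| Tray corners | (243,301), (301,305), (294,377), (235,373) |

```bash
cat > h.py <<'E'
import numpy as np,pickle,cv2
from scipy.spatial.transform import Rotation as Ro
from rig import get_obs,camera
def ray(K,R,t,u,v,z):
    C=-R.T@t; d=R.T@np.linalg.solve(K,[u,v,1.]); return C+d*(z-C[2])/d[2]
def wcam(name=None,scale=1.25):
    o=get_obs(); c=camera("wrist"); T=np.eye(4);T[:3,:3]=Ro.from_quat(o["tool_rot"]).as_matrix();T[:3,3]=o["position"]
    W=np.linalg.inv(T@c["T_tool_cam"]); r=dict(K=c["intrinsics"],R=W[:3,:3],t=W[:3,3],img=c["img"],T=T,Ttc=c["T_tool_cam"])
    if name: pickle.dump(r,open(name+".pkl","wb")); cv2.imwrite(f"pics/{name}.png",cv2.resize(r["img"][:,:,::-1],None,fx=scale,fy=scale,interpolation=cv2.INTER_CUBIC))
    return r
def delta(p,Rt):
    """shift in present tool axes, rotvec deg"""
    o=get_obs();R=Ro.from_quat(o["tool_rot"])
    return R.inv().apply(np.array(p)-o["position"]).round(4),(R.inv()*Rt).as_rotvec(degrees=True).round(2)
def down(yaw):  # tool x at angle yaw(deg) in the world, z down
    x=np.array([np.cos(np.radians(yaw)),np.sin(np.radians(yaw)),0]);z=np.array([0,0,-1.]);return Ro.from_matrix(np.c_[x,np.cross(z,x),z])
E
python3 - <<'E'
from h import *
d=pickle.load(open("cams.pkl","rb"));c=d["top"]
f=lambda u,v,z:ray(c["intrinsics"],c["R"],c["t"],u/1.25,v/1.25,z).round(4)
for n,u,v,z in [("slotL",372,286,.12),("slotR",420,284,.12),("tube",390,207,.12),("filtL",222,198,.117),("filtR",275,214,.117),("tail",580,167,.055),("tip",575,287,.055)]+[("tray",a,b,.014) for a,b in((243,301),(301,305),(294,377),(235,373))]:print(n,f(u,v,z))
o=get_obs();R=Ro.from_quat(o["tool_rot"]).as_matrix();print(R.round(3))
c=wcam("w0");print(c["Ttc"].round(4),c["K"])
E
```

```text
slotL [0.4574 0.068  0.12  ]
slotR [ 0.4626 -0.0113  0.12  ]
tube [0.592  0.0421 0.12  ]
filtL [0.6023 0.3303 0.117 ]
filtR [0.5763 0.2374 0.117 ]
tail [ 0.6889 -0.2976  0.055 ]
tip [ 0.4706 -0.2832  0.055 ]
tray [0.4345 0.3107 0.014 ]
tray [0.4298 0.2037 0.014 ]
tray [0.3014 0.2092 0.014 ]
tray [0.3055 0.3158 0.014 ]
[[-0.971  0.24  -0.001]
 [ 0.24   0.971 -0.002]
 [ 0.    -0.002 -1.   ]]
[[-1.000e-04 -9.682e-01 -2.503e-01  6.830e-02]
 [ 1.000e+00 -3.000e-04  8.000e-04 -1.100e-03]
 [-9.000e-04 -2.503e-01  9.682e-01 -1.896e-01]
 [ 0.000e+00  0.000e+00  0.000e+00  1.000e+00]] [[324.39333346   0.         321.30350332]
 [  0.         324.39333346 203.72995416]
 [  0.           0.           1.        ]]
```

```bash
cat >> h.py <<'E'
def plan(p,Rt,n):
    """n equal rows (constant world shift, constant turn) to the pose; rows in tool axes as they stand"""
    o=get_obs();R=Ro.from_quat(o["tool_rot"]);rv=(R.inv()*Rt).as_rotvec(degrees=True)/n;s=(np.array(p)-o["position"])/n
    for i in range(n):
        print([*R.inv().apply(s).round(4).tolist(),*rv.round(2).tolist()]); R=R*Ro.from_rotvec(rv,degrees=True)
E
python3 - <<'E'
from h import *
plan([.589,.284,.23],down(74.4),10)
E
```

```text
[-0.0504, -0.0207, -0.0034, -0.01, 0.01, 9.17]
[-0.053, -0.0124, -0.0034, -0.01, 0.01, 9.17]
[-0.0543, -0.0038, -0.0034, -0.01, 0.01, 9.17]
[-0.0542, 0.0049, -0.0035, -0.01, 0.01, 9.17]
[-0.0528, 0.0135, -0.0035, -0.01, 0.01, 9.17]
[-0.0499, 0.0217, -0.0035, -0.01, 0.01, 9.17]
[-0.0458, 0.0294, -0.0035, -0.01, 0.01, 9.17]
[-0.0406, 0.0363, -0.0035, -0.01, 0.01, 9.17]
[-0.0343, 0.0423, -0.0035, -0.01, 0.01, 9.17]
[-0.0271, 0.0472, -0.0035, -0.01, 0.01, 9.17]
```

```bash
python3 -m pendant '[[[-0.0504,-0.0207,-0.0034,0,0,9.17,1],[-0.053,-0.0124,-0.0034,0,0,9.17,1],[-0.0543,-0.0038,-0.0034,0,0,9.17,1],[-0.0542,0.0049,-0.0034,0,0,9.17,1],[-0.0528,0.0135,-0.0034,0,0,9.17,1]]]'
python3 -m pendant '[[[-0.0499,0.0217,-0.0034,0,0,9.17,1],[-0.0458,0.0294,-0.0034,0,0,9.17,1],[-0.0406,0.0363,-0.0034,0,0,9.17,1],[-0.0343,0.0423,-0.0034,0,0,9.17,1],[-0.0271,0.0472,-0.0034,0,0,9.17,1]]]'
python3 -c "
from h import *
o=get_obs();print(o['position'],o['time'],o['q'],o['joint_velocities'])
wcam('w1')"
```

```text
time: 0.78
position: [0.3709, 0.4444, 0.2131]
tool_rot: [0.5, 0.866, -0.0, -0.0]
ft_force: [0.8, 0.2, -0.3]
grip_width: 0.0872
grip_force: 0.0
time: 1.4
position: [0.5903, 0.2833, 0.23]
tool_rot: [0.798, 0.602, -0.0, -0.0]
ft_force: [1.0, 1.2, -0.4]
grip_width: 0.087
grip_force: 0.0
[0.59027309 0.28334012 0.22998747] 1.4 [2.77055624e-01 5.36490046e-01 1.31412186e+00 2.52862542e-04
 1.29167342e+00 5.54940315e-01] [-0.55365599  0.25270226 -0.54976249  0.00365901  0.28970692  0.71554702]
```

View pics/w1.png

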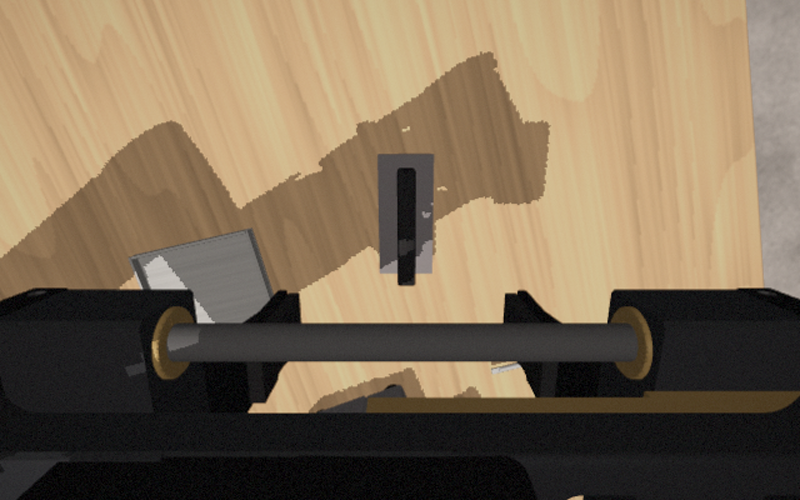

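The wrist view shows the filter head upright in the image, from (406,167) to (406,286), lined up with the tool's x axis.

Run:
```python
from h import *
c=pickle.load(open("w1.pkl","rb"))
a,b=[ray(c["K"],c["R"],c["t"],u/1.25,v/1.25,.117) for u,v in((406,167.5),(406.3,286))]
print(a,b,np.linalg.norm(a-b),np.degrees(np.arctan2(*(a-b)[[1,0]])))
print("cam",-c["R"].T@c["t"])
m=(a+b)/2;print(m, get_obs()["position"])
# grasp point 7mm below head top -> TCP 8mm ahead: z=.117-.007-.008
print(delta([m[0],m[1],.102],down(74.4)))
```

```text
[0.60812478 0.335165   0.117     ] [0.58355084 0.2473267  0.117     ] 0.09121099249776951 74.37032656526867
cam [0.60908141 0.34802391 0.41959637]
[0.59583781 0.29124585 0.117     ] [0.5977777  0.27822226 0.23050752]
(array([ 0.012 , -0.0066,  0.1284]), array([ 0.49,  0.05, -0.83]))
```

```bash
python3 -m pendant '[[[0.01,0,0,0,0,0,1],[0,0,0,0,0,0,1],[0,0,0,0,0,0,1],[0,0,0,0,0,0,1],[0,0,0,0,0,0,1]]]'
python3 - <<'E'
from h import *
c=wcam("w2");o=get_obs();print(o["position"],o["joint_velocities"].round(3))
g=cv2.cvtColor(c["img"],cv2.COLOR_RGB2GRAY);m=(g[90:235,290:360]<40).astype(np.uint8)
n,l,s,_=cv2.connectedComponentsWithStats(m);print(s[1:])
E
```

```text
time: 2.08
position: [0.5914, 0.2947, 0.2304]
tool_rot: [0.796, 0.605, -0.0, 0.0]
ft_force: [0.2, 0.4, -0.2]
grip_width: 0.0873
grip_force: 0.0
[0.59153335 0.29458251 0.23042053] [-0.004  0.002 -0.001  0.002  0.    -0.   ]
[[  30   56   15   89 1045]
 [  39  141    2    1    2]
 [  37  144    1    1    1]]
```

Run:
```python
from h import *
c=pickle.load(open("w2.pkl","rb"))
cv2.imwrite("pics/w2c.png",cv2.resize(c["img"][90:240,250:400,::-1],None,fx=4,fy=4,interpolation=cv2.INTER_CUBIC))
```

```text
(no output)
```

View pics/w2c.png

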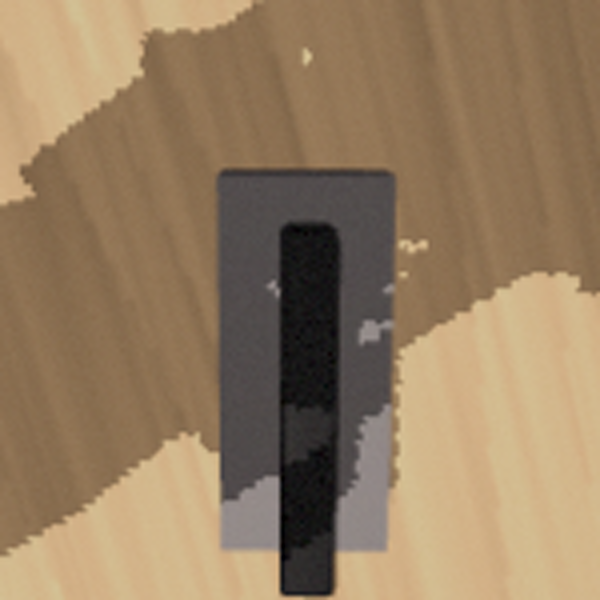

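The crop shows the head's top face from (309,222) to (308,595), well lined up.

Run:
```python
from h import *
c=pickle.load(open("w2.pkl","rb"))
a,b=[ray(c["K"],c["R"],c["t"],250+u/4,90+v/4,.117) for u,v in((309,222),(308,595))]
y=np.degrees(np.arctan2(*(a-b)[[1,0]]));m=(a+b)/2;print(np.linalg.norm(a-b),y,m)
print(delta([m[0],m[1],.102],down(y)))
```

```text
0.09136513357713452 74.5475198540987 [0.59623388 0.29194657 0.117     ]
(array([-0.0013,  0.0052,  0.1284]), array([ 0.01, -0.  , -0.12]))
```

```bash
python3 -m pendant '[[[-0.001,0.005,0.03,0,0,0,1],[0,0,0.03,0,0,0,1],[0,0,0.03,0,0,0,1],[0,0,0.025,0,0,0,1],[0,0,0.013,0,0,0,1]]]' && python3 -m pendant '[[[0,0,0,0,0,0,1],[0,0,0,0,0,0,0],[0,0,0,0,0,0,0],[0,0,0,0,0,0,0],[0,0,0,0,0,0,0]]]' 30 && python3 -m pendant '[[[0,0,0,0,0,0,0],[0,0,0,0,0,0,0],[0,0,0,0,0,0,0],[0,0,0,0,0,0,0],[0,0,0,0,0,0,0]]]'
```

```text
time: 2.75
position: [0.5956, 0.2916, 0.1008]
tool_rot: [0.797, 0.605, -0.001, -0.0]
ft_force: [0.2, 0.0, 0.4]
grip_width: 0.0871
grip_force: 0.0
time: 3.38
position: [0.5966, 0.292, 0.1027]
tool_rot: [0.797, 0.605, 0.0, 0.0]
ft_force: [-0.2, 0.2, -0.0]
grip_width: 0.0548
grip_force: 0.0
time: 4.0
position: [0.5964, 0.2919, 0.1022]
tool_rot: [0.797, 0.605, -0.0, -0.0]
ft_force: [0.4, 0.5, 0.0]
grip_width: 0.0055
grip_force: 0.0
```

```bash
python3 -c "
from h import *
wcam('w3')
print(get_obs()['grip_width'])"
```

```text
0.0038423099731187444
```

View pics/w3.png

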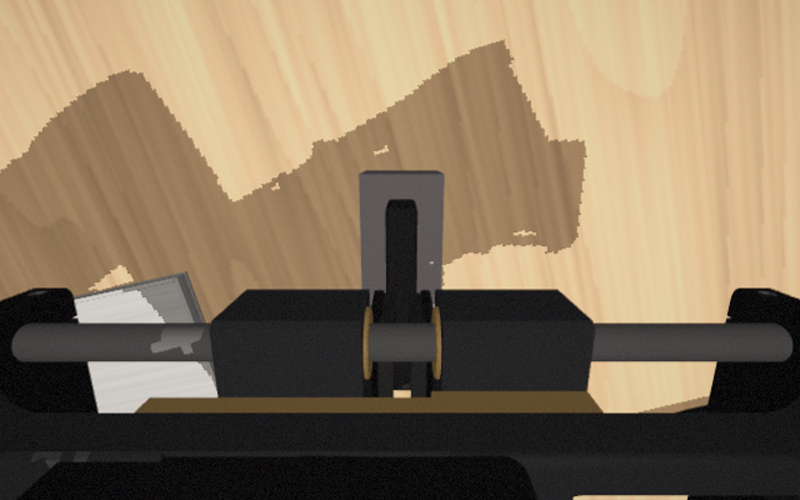

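Run:
```python
from h import *
c=pickle.load(open("w3.pkl","rb"));s=camera("scene")
o=get_obs();print(o["grip_width"],o["grip_force"])
K,R,t=s["intrinsics"],s["R"],s["t"];p=K@(R@o["position"]+t);u,v=(p[:2]/p[2]).astype(int);print(u,v)
a=cv2.resize(c["img"][150:330,280:360],None,fx=4,fy=4)[:600];b=cv2.resize(s["img"][v-60:v+60,u-48:u+48],(480,600),interpolation=cv2.INTER_CUBIC)
im=np.hstack([a,b]);im=(255*(im/255.)**.45).astype(np.uint8)
cv2.imwrite("pics/c3.png",im[:,:,::-1])
```

```text
0.002446113488000964 0.0
385 317
```

View pics/c3.png

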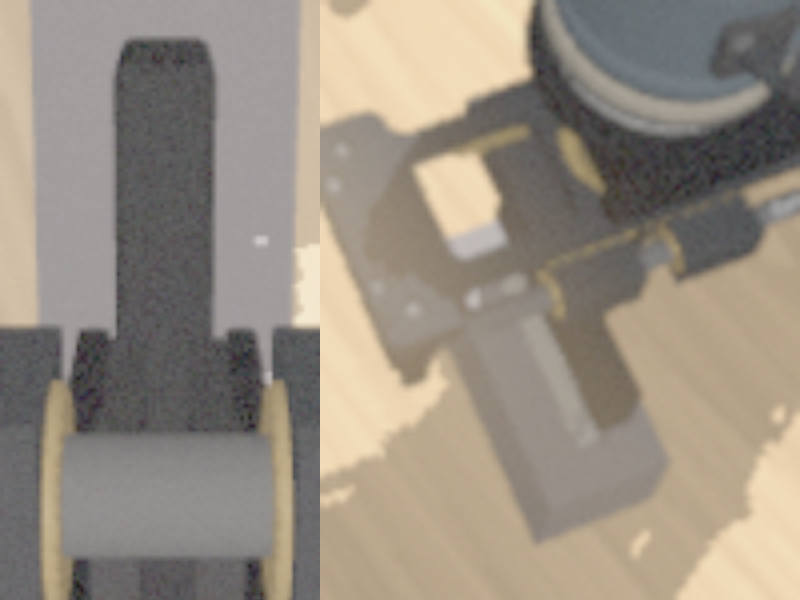

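The left half shows the wrist view with the fingers either side of the head, but the reported width keeps falling. I'll wait one more call and read it again.

```bash
python3 -m pendant '[[[0,0,0,0,0,0,0],[0,0,0,0,0,0,0],[0,0,0,0,0,0,0],[0,0,0,0,0,0,0],[0,0,-0.002,0,0,0,0]]]' 30 ; python3 -m pendant '[[[0,0,-0.005,0,0,0,0],[0,0,-0.005,0,0,0,0],[0,0,-0.005,0,0,0,0],[0,0,-0.005,0,0,0,0],[0,0,-0.005,0,0,0,0]]]'
python3 - <<'E'
from h import *
c=wcam("w4");g=c["img"][130:260,310:345].mean(2)
print(get_obs()["grip_width"]);print(g[:,15].round()[::3])
E
```

```text
time: 4.72
position: [0.5963, 0.2919, 0.1042]
tool_rot: [0.797, 0.605, -0.0, -0.0]
ft_force: [-0.4, -0.1, -0.1]
grip_width: 0.0005
grip_force: 0.0
time: 5.35
position: [0.5965, 0.2919, 0.1297]
tool_rot: [0.797, 0.605, 0.0, 0.0]
ft_force: [0.3, -0.2, 0.0]
grip_width: 0.0007
grip_force: 0.0
0.0007340898838725464
[133. 135.  59.  89.  87.  90.  89.  88.  77.  18.  18.  27.  22.  25.
  24.  26.  22.  20.  16.  23.  26.  27.  27.  32.  27.  25.  28.  24.
  20.  23.  25.  20.  24.  21.  23.  23.  21.  14.  20.  21.  28.  11.
  20.  46.]
```

Run:
```python
from h import *
w=[pickle.load(open(f"w{i}.pkl","rb")) for i in(2,3,4)]
for c in w:
    g=c["img"].mean(2); print([ (r,g[r,322:334].mean().round()) for r in range(140,170)])
def tri(obs):
    A=[];b=[]
    for c,u,v in obs:
        P=c["K"]@np.c_[c["R"],c["t"]]
        for x,k in((u,0),(v,1)): r=x*P[2]-P[k];A.append(r[:3]);b.append(-r[3])
    s=np.linalg.lstsq(np.array(A),np.array(b),rcond=None);print(s[0],s[1])
tri([(w[0],327.3,145.5),(w[1],320.8,159.7)])
```

```text
[(140, np.float64(79.0)), (141, np.float64(78.0)), (142, np.float64(77.0)), (143, np.float64(78.0)), (144, np.float64(78.0)), (145, np.float64(59.0)), (146, np.float64(30.0)), (147, np.float64(14.0)), (148, np.float64(18.0)), (149, np.float64(21.0)), (150, np.float64(22.0)), (151, np.float64(20.0)), (152, np.float64(21.0)), (153, np.float64(20.0)), (154, np.float64(20.0)), (155, np.float64(21.0)), (156, np.float64(20.0)), (157, np.float64(21.0)), (158, np.float64(22.0)), (159, np.float64(23.0)), (160, np.float64(20.0)), (161, np.float64(21.0)), (162, np.float64(20.0)), (163, np.float64(21.0)), (164, np.float64(21.0)), (165, np.float64(21.0)), (166, np.float64(21.0)), (167, np.float64(21.0)), (168, np.float64(21.0)), (169, np.float64(23.0))]
[(140, np.float64(90.0)), (141, np.float64(92.0)), (142, np.float64(91.0)), (143, np.float64(91.0)), (144, np.float64(91.0)), (145, np.float64(91.0)), (146, np.float64(91.0)), (147, np.float64(91.0)), (148, np.float64(91.0)), (149, np.float64(92.0)), (150, np.float64(92.0)), (151, np.float64(91.0)), (152, np.float64(92.0)), (153, np.float64(91.0))
[... 500 characters left out ...]
), (144, np.float64(89.0)), (145, np.float64(89.0)), (146, np.float64(89.0)), (147, np.float64(89.0)), (148, np.float64(88.0)), (149, np.float64(89.0)), (150, np.float64(89.0)), (151, np.float64(89.0)), (152, np.float64(89.0)), (153, np.float64(89.0)), (154, np.float64(82.0)), (155, np.float64(56.0)), (156, np.float64(40.0)), (157, np.float64(34.0)), (158, np.float64(34.0)), (159, np.float64(31.0)), (160, np.float64(32.0)), (161, np.float64(33.0)), (162, np.float64(33.0)), (163, np.float64(34.0)), (164, np.float64(33.0)), (165, np.float64(33.0)), (166, np.float64(34.0)), (167, np.float64(34.0)), (168, np.float64(33.0)), (169, np.float64(34.0))]
[0.60824532 0.33477716 0.10019483] [0.00698958]
```

Run:
```python
from h import *
d=pickle.load(open("cams.pkl","rb"))
for n in d:
    c=d[n]
    for P in([.607,.335,.117],[.5834,.2477,.117],[.607,.335,.087],[.5834,.2477,.087]):
        p=c["intrinsics"]@(c["R"]@P+c["t"]);print(n,P,(p[:2]/p[2]*1.25).round(1))
a=cv2.resize(d["scene"]["img"][280:370,350:415],(433,600),interpolation=cv2.INTER_CUBIC)
b=cv2.resize(d["top"]["img"][145:195,170:240],(360,257),interpolation=cv2.INTER_CUBIC)
im=np.zeros((600,793,3),np.uint8);im[:,:433]=a;im[:257,433:]=b
from numpy import uint8
# latest wrist image, brightened
w=pickle.load(open("w4.pkl","rb"))["img"][140:330,270:380];im[270:,440:440+191]=cv2.resize(w,(191,330))
cv2.imwrite("pics/c5.png",(255*(im/255.)**.5).astype(uint8)[:,:,::-1])
```

```text
scene [0.607, 0.335, 0.117] [498.7 421.2]
scene [0.5834, 0.2477, 0.117] [470.3 364.5]
scene [0.607, 0.335, 0.087] [495.4 428. ]
scene [0.5834, 0.2477, 0.087] [468.1 372.7]
top [0.607, 0.335, 0.117] [219.5 195.3]
top [0.5834, 0.2477, 0.117] [269.3 209.8]
top [0.607, 0.335, 0.087] [224.8 199.5]
top [0.5834, 0.2477, 0.087] [273.3 213.6]
```

View pics/c5.png

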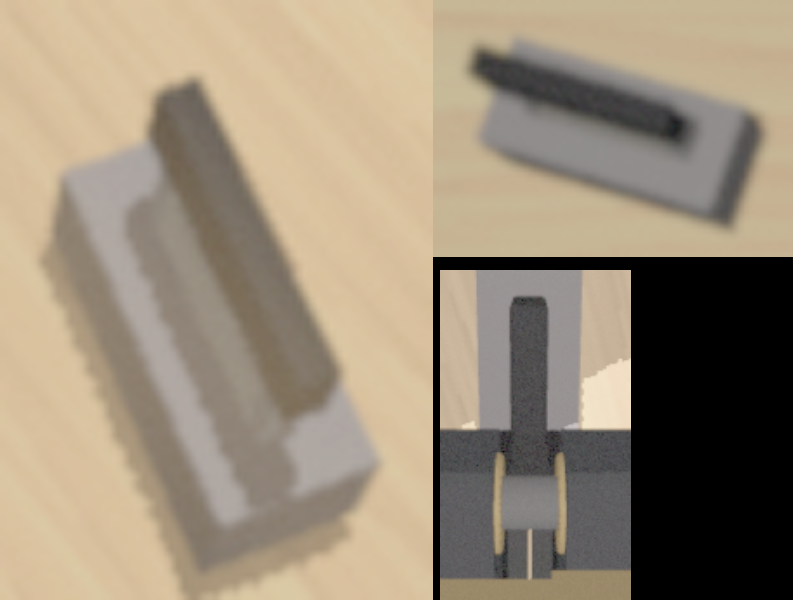

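```bash
cat >> h.py <<'E'
def tri(obs):
    A=[];b=[]
    for c,u,v in obs:
        P=c.get("K",c.get("intrinsics"))@np.c_[c["R"],c["t"]]
        for x,k in((u,0),(v,1)): r=x*P[2]-P[k];A.append(r[:3]);b.append(-r[3])
    s=np.linalg.lstsq(np.array(A),np.array(b),rcond=None);return s[0].round(4),s[1]
E
python3 - <<'E'
from h import *
d=pickle.load(open("cams.pkl","rb"));S,T=d["scene"],d["top"];w=[pickle.load(open(f"w{i}.pkl","rb")) for i in(2,3,4)]
print(tri([(S,400,334.8),(T,178.5,156)]),tri([(S,377,292.8),(T,218,169.9)]))
print(tri([(S,377,292.8),(T,218,169.9),(w[0],327,238.7)]))
for c in w: print(c["T"][:3,3])
g=w[2]["img"].mean(2)
for r in (170,190,210,225,232): print(r,g[r,300:345].round().astype(int))
E
```

```text
(array([0.6058, 0.3307, 0.1175]), array([4.1911523])) (array([0.5807, 0.2458, 0.1053]), array([1.10097989]))
(array([0.5812, 0.2454, 0.1061]), array([1.91164237]))
[0.59138975 0.29467529 0.23039078]
[0.59644099 0.29191197 0.10224384]
[0.59648854 0.29193261 0.12971192]
170 [90 90 88 88 87 88 88 88 88 82 34 18 30 27 23 17 29 32 27 28 25 22 25 22
 27 23 22 20 27 26 26 34 59 90 89 88 89 89 90 88 88 89 88 90 90]
190 [88 87 89 89 89 87 88 88 85 82 47 20 23 26 26 28 23 26 22 19 24 27 20 26
 27 26 26 24 20 26 22 36 73 91 85 88 86 89 89 89 87 88 87 87 88]
210 [87 89 87 86 89 86 86 88 85 84 48 20 27 26 25 30 22 24 27 23 26 26 24 24
 25 32 25 30 20 27 22 47 86 87 88 87 88 86 87 89 87 87 86 86 86]
225 [85 84 89 88 85 86 87 88 88 81 65 17 27 26 23 23 24 24 24 23 23 21 29 27
 25 24 27 28 25 23 22 41 88 85 87 85 85 89 87 86 84 86 84 84 88]
232 [32 26 30 28 38 44 34 33 38 30 23 19 22 21 20 23 23 28 28 23 28 25 23 25
 22 23 25 20 29 28 21 23 43 38 31 31 40 38 52 46 29 32 34 41 37]
```

The crops confirm from all three cameras that the head stands at z about 0.117, yet the fingers closed fully. I'll touch down with shut fingers to check the height.

```bash
python3 -m pendant '[[[0,0,0.002,0,0,0,0],[0,0,0.002,0,0,0,0],[0,0,0.002,0,0,0,0],[0,0,0,0,0,0,0],[0,0,0,0,0,0,0]]]';  python3 - <<'E'
from h import *
o=get_obs();s=camera("scene")
K,R,t=s["intrinsics"],s["R"],s["t"];p=K@(R@o["position"]+t);u,v=(p[:2]/p[2]).astype(int);print(u,v)
a=cv2.resize(s["img"][v-60:v+60,u-60:u+60],(600,600),interpolation=cv2.INTER_CUBIC)
q=R@(o["position"]-[0,0,.011])+t
for P in([0,0,0],[0,0,-.011]):
    z=K@(R@(o["position"]+P)+t);z=z[:2]/z[2];cv2.circle(a,(int((z[0]-u+60)*5),int((z[1]-v+60)*5)),3,(255,0,0),-1)
cv2.imwrite("pics/c6.png",(255*(a/255.)**.5).astype(np.uint8)[:,:,::-1])
E
```

```text
time: 6.02
position: [0.5964, 0.2919, 0.1231]
tool_rot: [0.797, 0.605, -0.0, -0.0]
ft_force: [-0.2, -0.7, -0.3]
grip_width: 0.0005
grip_force: 0.0
387 312
```

View pics/c6.png

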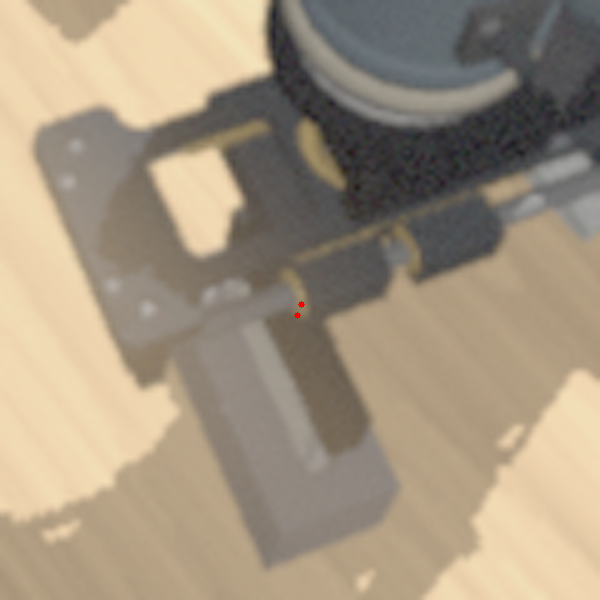

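The scene crop is ambiguous about where the fingers are relative to the head (near end at (350,430)), so I'll continue the touch test.

```bash
python3 -m pendant '[[[0,0,0.003,0,0,0,0],[0,0,0.003,0,0,0,0],[0,0,0.003,0,0,0,0],[0,0,0,0,0,0,0],[0,0,0,0,0,0,0]]]';python3 - <<'E'
from h import *
import pickle
o=get_obs();print(o["ft_force"])
R=Ro.from_quat(o["tool_rot"])
for n in("scene","top"):
    s=camera(n);K,Rc,t=s["intrinsics"],s["R"],s["t"]; pickle.dump(s,open(n+"7.pkl","wb"))
    for b in([0,0,-.1],[.023,0,-.1],[.023,-.095,-.1],[.023,.095,-.1],[0,0,.011]):
        z=K@(Rc@(o["position"]+R.apply(b))+t);print(n,b,(z[:2]/z[2]).round(1), ((z[0]/z[2]-327)*5,(z[1]/z[2]-252)*5) if n=="scene" else "")
c=wcam("w5")
g=c["img"].mean(2)
print("w5 col profile r170",g[170,300:345].round().astype(int)); print([(r,g[r,316:326].mean().round()) for r in range(145,175,2)])
E
```

```text
time: 6.7
position: [0.5965, 0.292, 0.1142]
tool_rot: [0.797, 0.605, -0.0, -0.0]
ft_force: [-0.1, -0.3, 0.9]
grip_width: 0.0009
grip_force: 0.0
[-0.13470058 -0.29669782  0.91634797]
scene [0, 0, -0.1] [395.  291.6] (np.float64(340.05152637100764), np.float64(198.0789353261693))
scene [0.023, 0, -0.1] [401.6 304.4] (np.float64(373.2264055649017), np.float64(261.92632182597293))
scene [0.023, -0.095, -0.1] [453.9 284.7] (np.float64(634.6232602330374), np.float64(163.7138383952248))
scene [0.023, 0.095, -0.1] [346.  325.3] (np.float64(95.08847586133555), np.float64(366.42879124992504))
scene [0, 0, 0.011] [385.9 317. ] (np.float64(294.55108227419373), np.float64(324.9844495737568))
top [0, 0, -0.1] [181.4 149.5] 
top [0.023, 0, -0.1] [170.3 146.2] 
top [0.023, -0.095, -0.1] [153.1 192.4] 
top [0.023, 0.095, -0.1] [186.9 101.5] 
top [0, 0, 0.011] [196.9 162.9] 
w5 col profile r170 [89 90 89 87 89 89 88 87 83 32 20 22 21 24 22 26 28 28 23 25 25 24 24 29
 20 25 22 28 27 26 22 26 37 76 89 90 89 90 89 90 89 89 89 91 91]
[(145, np.float64(90.0)), (147, np.float64(89.0)), (149, np.float64(90.0)), (151, np.float64(89.0)), (153, np.float64(90.0)), (155, np.float64(89.0)), (157, np.float64(54.0)), (159, np.float64(16.0)), (161, np.float64(16.0)), (163, np.float64(19.0)), (165, np.float64(26.0)), (167, np.float64(23.0)), (169, np.float64(22.0)), (171, np.float64(26.0)), (173, np.float64(24.0))]
```

Finger gap geometry in w1 (inner edges at 300 and 505 px for an 87 mm opening) suggests the real fingertips sit about 35 mm further back than stated. That would explain the miss, so I'll keep lowering gently until they touch.

```bash
for i in 1; do python3 -m pendant '[[[0,0,0.003,0,0,0,0],[0,0,0.003,0,0,0,0],[0,0,0.003,0,0,0,0],[0,0,0.003,0,0,0,0],[0,0,0,0,0,0,0]]]'|grep -E "pos|force"; python3 -m pendant '[[[0,0,0.002,0,0,0,0],[0,0,0.002,0,0,0,0],[0,0,0.002,0,0,0,0],[0,0,0,0,0,0,0],[0,0,0,0,0,0,0]]]'|grep -E "pos|force"; done
```

```text
position: [0.5962, 0.2918, 0.1018]
ft_force: [-0.1, -0.8, -0.2]
grip_force: 0.0
position: [0.5965, 0.2919, 0.0963]
ft_force: [-0.6, 0.4, 0.7]
grip_force: 0.0
```

```bash
for i in 1; do python3 -m pendant '[[[0,0,0.002,0,0,0,0],[0,0,0.002,0,0,0,0],[0,0,0,0,0,0,0],[0,0,0,0,0,0,0],[0,0,0,0,0,0,0]]]'|grep -E "pos|force"; python3 -m pendant '[[[0,0,0.002,0,0,0,0],[0,0,0.002,0,0,0,0],[0,0,0,0,0,0,0],[0,0,0,0,0,0,0],[0,0,0,0,0,0,0]]]'|grep -E "pos|force"; done
```

```text
position: [0.5965, 0.2919, 0.0923]
ft_force: [0.0, -0.3, -0.5]
grip_force: 0.0
position: [0.5983, 0.2918, 0.0911]
ft_force: [-1.0, -1.4, 10.7]
grip_force: 5.2
```

Contact came at TCP z 0.091 with the head top at 0.117, so the fingertips are about 26 mm behind the reported TCP rather than 11 mm ahead of it. I'll regrasp with that offset.

```bash
Z='[0,0,0,0,0,0,0.5]'; python3 -m pendant '[[[0,0,-0.008,0,0,0,0.5],[0,0,0,0,0,0,0.5],[0,0,0,0,0,0,0.5],[0,0,0,0,0,0,0.5],[0,0,0,0,0,0,0.5]]]' 30|grep -E "pos|force|width"
python3 -m pendant '[[[0,0,0.008,0,0,0,0.5],[0,0,0.01,0,0,0,0.5],[0,0,0.008,0,0,0,0.5],[0,0,0.006,0,0,0,0.5],[0,0,0,0,0,0,0.5]]]' |grep -E "pos|force|width"
python3 -m pendant '[[[0,0,0,0,0,0,0],[0,0,0,0,0,0,0],[0,0,0,0,0,0,0],[0,0,0,0,0,0,0],[0,0,0,0,0,0,0]]]' |grep -E "time|pos|force|width"
```

```text
position: [0.5962, 0.2919, 0.0958]
ft_force: [-0.3, 0.1, -0.8]
grip_width: 0.0401
grip_force: 0.0
position: [0.596, 0.2918, 0.0634]
ft_force: [-0.5, 1.1, 0.8]
grip_width: 0.0435
grip_force: 0.0
time: 11.22
position: [0.5964, 0.292, 0.0645]
ft_force: [-0.8, -0.9, 0.3]
grip_width: 0.0136
grip_force: 30.0
```

```bash
python3 -m pendant '[[[0,0,-0.02,0,0,0,0],[0,0,-0.04,0,0,0,0],[0,0,-0.05,0,0,0,0],[0,0,-0.04,0,0,0,0],[0,0,0,0,0,0,0]]]' |grep -E "time|pos|force|width"; python3 -c "
from h import *
plan([.46,-.06,.215],down(94),8)"
```

```text
time: 11.85
position: [0.5993, 0.2928, 0.2199]
ft_force: [0.5, 0.4, -1.1]
grip_width: 0.0136
grip_force: 30.0
[-0.0472, -0.0049, 0.0003, 0.07, -0.03, -2.45]
[-0.0469, -0.0069, 0.0003, 0.07, -0.03, -2.45]
[-0.0466, -0.0089, 0.0004, 0.07, -0.03, -2.45]
[-0.0461, -0.0109, 0.0004, 0.07, -0.03, -2.45]
[-0.0456, -0.0129, 0.0004, 0.07, -0.03, -2.45]
[-0.045, -0.0148, 0.0005, 0.07, -0.03, -2.45]
[-0.0444, -0.0167, 0.0005, 0.07, -0.03, -2.45]
[-0.0436, -0.0186, 0.0006, 0.07, -0.03, -2.45]
```

```bash
python3 -m pendant '[[[-0.0472,-0.0049,0,0,0,-2.45,0],[-0.0469,-0.0069,0,0,0,-2.45,0],[-0.0466,-0.0089,0,0,0,-2.45,0],[-0.0461,-0.0109,0,0,0,-2.45,0],[-0.0456,-0.0129,0,0,0,-2.45,0]]]'|grep pos; python3 -m pendant '[[[-0.045,-0.0148,0,0,0,-2.45,0],[-0.0444,-0.0167,0,0,0,-2.45,0],[-0.0436,-0.0186,0,0,0,-2.45,0],[0,0,0,0,0,0,0],[0,0,0,0,0,0,0]]]'|grep pos;python3 -m pendant '[[[0,0,0,0,0,0,0],[0,0,0,0,0,0,0],[0,0,0,0,0,0,0],[0,0,0,0,0,0,0],[0,0,0,0,0,0,0]]]'
python3 -c "
from h import *
c=wcam('w6');im=c['img'][60:240,220:460]
cv2.imwrite('pics/c7.png',(255*(cv2.resize(im,(800,600),interpolation=cv2.INTER_CUBIC)/255.)**.5).astype(np.uint8)[:,:,::-1])"
```

```text
position: [0.5075, 0.0702, 0.2133]
position: [0.4566, -0.0604, 0.2138]
time: 13.72
position: [0.4571, -0.0607, 0.2142]
tool_rot: [0.682, 0.731, -0.0, -0.0]
ft_force: [0.5, -1.1, -0.7]
grip_width: 0.0134
grip_force: 30.0
```

View pics/c7.png

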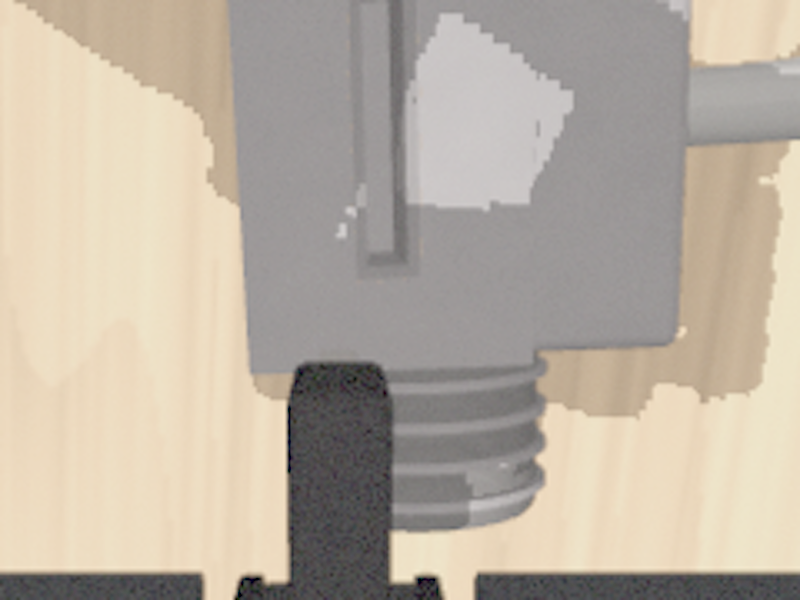

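The crop shows the slot's chamfer with its near-end corners at (357,277) and (418,272), its long edges reaching the crop top at x 350 and 413, and the held head at x 289–390 with its end at y 363.

Run:
```python
from h import *
c=pickle.load(open("w6.pkl","rb"));g=c["img"].mean(2)
print([int(g[r,328:336].mean()) for r in range(10,75)])
for r in(40,50,60,80,100,120,135): print(r,g[r,318:350].astype(int))
px=lambda x,y:(220+x*.3,60+y*.3)
# held head end: intersect with tool planes
Ti=np.linalg.inv(c["T"]);
for z in(-.0225,-.0525):
    K=c["K"];d=c["Ttc"][:3,:3]@np.linalg.solve(K,[321.85,169,1]);C=c["Ttc"][:3,3];print("head end tool",z,C+d*(z-C[2])/d[2])
f=lambda x,y:ray(c["K"],c["R"],c["t"],*px(x,y),.12)
a,b=f(357,277),f(418,272);print(a,b,np.linalg.norm(a-b))
e,h=f(350,0),f(413,0)
print("dir",[np.degrees(np.arctan2(*(q-p)[[1,0]])) for p,q in((a,e),(b,h),(f(250,372),f(230,0)))])
print("tool yaw",np.degrees(np.arctan2(c["T"][1,0],c["T"][0,0])),c["T"][:3,3])
```

```text
[91, 90, 90, 90, 91, 91, 90, 91, 91, 91, 90, 91, 92, 91, 92, 92, 92, 93, 91, 92, 92, 92, 92, 92, 92, 92, 92, 92, 84, 77, 77, 76, 77, 63, 51, 50, 50, 49, 50, 49, 50, 49, 50, 50, 51, 51, 52, 50, 50, 51, 80, 91, 94, 93, 94, 93, 93, 94, 93, 93, 92, 93, 93, 92, 93]
40 [94 94 93 90 92 93 79 75 79 75 76 76 79 78 78 77 76 77 76 75 79 74 76 76
 79 79 85 93 93 92 93 92]
50 [91 94 93 91 94 96 79 78 74 73 48 49 49 52 50 53 50 48 49 52 52 53 59 80
 78 76 83 95 91 91 92 91]
60 [92 94 90 92 91 93 87 78 76 78 74 76 79 77 80 87 88 84 65 53 49 49 60 78
 77 78 81 92 94 94 92 91]
80 [ 94  95  94  94  91  94  91  81  82  78  87  97  93  95  94  95  93  95
  88  51  53  52  51  67  80  77 103 151 155 155 156 153]
100 [ 95  96  93  93  95  95  94  92  78  79  81  88  94  94  93  93  94  95
  89  71  51  52  69  96 133 132 133 141 152 156 155 157]
120 [ 93  96  94  93  93  94  94  92  94 118 118 113  97  97  94  95  95  95
  94  88  53  54  49  70 122 134 134 139 153 159 158 157]
135 [ 97  95  95  93  93  95  92  92  91  79  81  79  82  84  83  84  80  77
  76  76  57  54  53  56  67  81  84  84 102  95  92  95]
head end tool -0.0225 [ 4.27090146e-02 -4.60242186e-05 -2.25000000e-02]
head end tool -0.0525 [ 4.71286057e-02 -7.10596815e-05 -5.25000000e-02]
[ 0.45833425 -0.01254438  0.12      ] [ 0.47396015 -0.01017615  0.12      ] 0.0158043419815344
dir [np.float64(95.72095228951558), np.float64(96.1297910925833), np.float64(95.89148776881026)]
tool yaw 94.00292213848864 [ 0.4571255  -0.06070015  0.21424666]
```

Run:
```python
from h import *
c=pickle.load(open("w6.pkl","rb"))
f=lambda u,v:ray(c["K"],c["R"],c["t"],u,v,.12)
a=f(336.6,142.4);b=f(334.1,38);m=(a+b)/2;y=np.degrees(np.arctan2(*(b-a)[[1,0]]))
print(a,b,np.linalg.norm(a-b),"(82.5)",m,y)
R=down(y);off=R.apply([-.0025,0,0]);tcp=m-off;print("tcp xy",tcp)
print(delta([tcp[0],tcp[1],.1900],R)); plan([tcp[0],tcp[1],.19],R,1)
```

```text
[ 0.46645613 -0.01138082  0.12      ] [0.45777959 0.07029192 0.12      ] 0.08213232663095328 (82.5) [0.46211786 0.02945555 0.12      ] 96.06409750343391
tcp xy [0.46185376 0.03194156 0.12      ]
(array([0.0922, 0.0112, 0.0243]), array([ 0.  ,  0.  , -2.07]))
[0.0922, 0.0112, 0.0243, 0.0, 0.0, -2.07]
```

```bash
python3 -m pendant '[[[0.03,0.004,0,0,0,-1.0,0],[0.04,0.004,0,0,0,-1.07,0],[0.0222,0.0012,0.01,0,0,0,0],[0,0,0.014,0,0,0,0],[0,0,0,0,0,0,0]]]'|grep pos;python3 -m pendant '[[[0,0,0,0,0,0,0],[0,0,0,0,0,0,0],[0,0,0,0,0,0,0],[0,0,0,0,0,0,0],[0,0,0,0,0,0,0]]]'|grep pos
python3 - <<'E'
from h import *
print(delta([.4619,.0319,.19],down(96.06)),get_obs()["ft_force"])
E
```

```text
position: [0.4575, 0.0321, 0.1896]
position: [0.4584, 0.0317, 0.1903]
(array([-0.0002,  0.0035,  0.0003]), array([ 0.01,  0.  , -0.01])) [-0.04544201  0.54087765 -1.83774757]
```

```bash
python3 -m pendant '[[[0,0.0035,0,0,0,0,0],[0,0,0,0,0,0,0],[0,0,0.008,0,0,0,0],[0,0,0.006,0,0,0,0],[0,0,0,0,0,0,0]]]'|grep -E "pos|force|rot";python3 -m pendant '[[[0,0,0.004,0,0,0,0],[0,0,0.004,0,0,0,0],[0,0,0.003,0,0,0,0],[0,0,0.003,0,0,0,0],[0,0,0,0,0,0,0]]]'|grep -E "pos|force|rot|width"
```

```text
position: [0.4611, 0.0322, 0.1754]
tool_rot: [0.669, 0.743, -0.001, -0.001]
ft_force: [-0.2, 0.2, -1.9]
grip_force: 30.0
position: [0.4622, 0.0318, 0.162]
tool_rot: [0.669, 0.744, -0.0, 0.0]
ft_force: [1.1, -2.0, -3.2]
grip_width: 0.0136
grip_force: 30.0
```

```bash
python3 -m pendant '[[[0,0,0.006,0,0,0,0],[0,0,0.007,0,0,0,0],[0,0,0.008,0,0,0,0],[0,0,0.008,0,0,0,0],[0,0,0.008,0,0,0,0]]]'|grep -E "pos|force|rot";python3 -m pendant '[[[0,0,0.008,0,0,0,0],[0,0,0.007,0,0,0,0],[0,0,0.005,0,0,0,0],[0,0,0.003,0,0,0,0],[0,0,0,0,0,0,0]]]'|grep -E "pos|force|rot|width"
```

```text
position: [0.4623, 0.0316, 0.1248]
tool_rot: [0.669, 0.744, -0.0, 0.001]
ft_force: [1.6, -5.8, 2.0]
grip_force: 30.0
position: [0.4623, 0.0316, 0.1016]
tool_rot: [0.669, 0.743, -0.0, 0.0]
ft_force: [1.1, -5.7, -1.9]
grip_width: 0.0135
grip_force: 30.0
```

```bash
python3 -m pendant '[[[0,0,0.002,0,0,0,0],[0,0,0.001,0,0,0,0],[0,0,0.001,0,0,0,0],[0,0,0.001,0,0,0,0],[0,0,0,0,0,0,0]]]'|grep -E "pos|force|rot";python3 -m pendant '[[[0,0,0.001,0,0,0,0],[0,0,0.001,0,0,0,0],[0,0,0,0,0,0,0],[0,0,0,0,0,0,0],[0,0,0,0,0,0,0]]]'|grep -E "time|pos|force|rot|width"
```

```text
position: [0.4625, 0.0316, 0.0974]
tool_rot: [0.669, 0.744, 0.0, 0.001]
ft_force: [-0.3, -6.2, 4.5]
grip_force: 30.0
time: 18.77
position: [0.4625, 0.0316, 0.0973]
tool_rot: [0.669, 0.744, 0.0, 0.001]
ft_force: [-2.6, -6.4, 22.4]
grip_width: 0.014
grip_force: 30.0
```

The filter is home: the head seats at TCP z 0.0973 with a 22 N push. I'll release, rise and head for the dipstick.

```bash
python3 -m pendant '[[[0,0,-0.002,0,0,0,0.5],[0,0,0,0,0,0,0.5],[0,0,0,0,0,0,0.5],[0,0,0,0,0,0,0.5],[0,0,0,0,0,0,0.5]]]'|grep -E "pos|force|width"
python3 -m pendant '[[[0,0,-0.02,0,0,0,1],[0,0,-0.04,0,0,0,1],[0,0,-0.05,0,0,0,1],[0,0,-0.03,0,0,0,1],[0,0,0,0,0,0,1]]]'|grep -E "pos|force|width"
python3 -c "
from h import *
plan([.614,-.292,.15],down(176.2),10)"
```

```text
position: [0.4616, 0.0323, 0.0969]
ft_force: [0.1, 0.5, -0.2]
grip_width: 0.0425
grip_force: 0.0
position: [0.4636, 0.032, 0.2395]
ft_force: [-0.4, -0.7, 0.5]
grip_width: 0.0834
grip_force: 0.0
[-0.0338, 0.0115, 0.0091, 0.02, 0.03, -8.01]
[-0.0351, 0.0067, 0.009, 0.02, 0.03, -8.01]
[-0.0357, 0.0017, 0.009, 0.02, 0.03, -8.01]
[-0.0356, -0.0033, 0.009, 0.02, 0.03, -8.01]
[-0.0348, -0.0082, 0.009, 0.02, 0.03, -8.01]
[-0.0333, -0.013, 0.009, 0.02, 0.03, -8.01]
[-0.0312, -0.0175, 0.009, 0.02, 0.03, -8.01]
[-0.0284, -0.0216, 0.009, 0.02, 0.03, -8.01]
[-0.0251, -0.0254, 0.0089, 0.02, 0.03, -8.01]
[-0.0213, -0.0286, 0.0089, 0.02, 0.03, -8.01]
```

```bash
python3 -m pendant '[[[-0.0338,0.0115,0,0,0,-8,1],[-0.0351,0.0067,0,0,0,-8,1],[-0.0357,0.0017,0.01,0,0,-8,1],[-0.0356,-0.0033,0.01,0,0,-8,1],[-0.0348,-0.0082,0.01,0,0,-8,1]]]'|grep pos
python3 -m pendant '[[[-0.0333,-0.013,0.01,0,0,-8,1],[-0.0312,-0.0175,0.01,0,0,-8,1],[-0.0284,-0.0216,0.01,0,0,-8,1],[-0.0251,-0.0254,0.015,0,0,-8,1],[-0.0213,-0.0286,0.015,0,0,-8,1]]]'|grep pos
python3 -m pendant '[[[0,0,0,0,0,0,1],[0,0,0,0,0,0,1],[0,0,0,0,0,0,1],[0,0,0,0,0,0,1],[0,0,0,0,0,0,1]]]'|grep -E "time|pos|rot"
python3 -c "
from h import *
c=wcam('w8');im=c['img'][0:250,200:440]
cv2.imwrite('pics/c8.png',(255*(cv2.resize(im,(576,600),interpolation=cv2.INTER_CUBIC)/255.)**.5).astype(np.uint8)[:,:,::-1])"
```

```text
position: [0.5361, -0.1306, 0.2049]
position: [0.6109, -0.2925, 0.1443]
time: 21.9
position: [0.6117, -0.2917, 0.1479]
tool_rot: [0.034, 0.999, -0.0, 0.0]
```

View pics/c8.png

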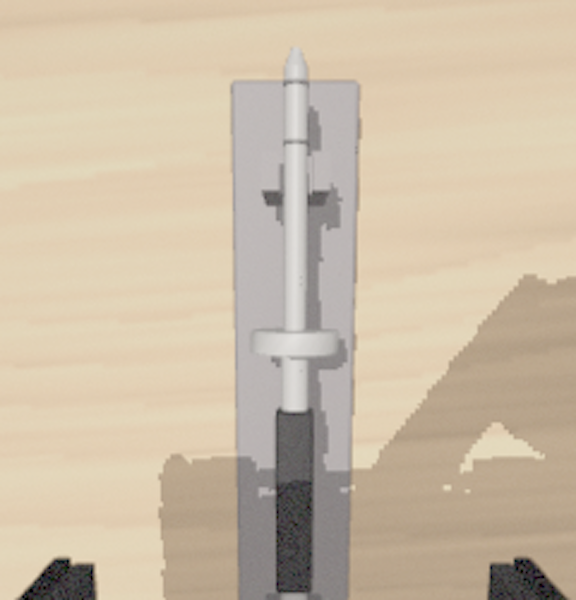

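The crop shows the dipstick aligned in the image: tip at (296,48), collar at y 331–356, grip from (294,410) to (295,592).

Run:
```python
from h import *
c=pickle.load(open("w8.pkl","rb"))
f=lambda x,y,z:ray(c["K"],c["R"],c["t"],200+x/2.4,y/2.4,z)
tip=f(296,48,.055);a=f(294,410,.062);b=f(295,592,.062);print(tip,a,b,np.linalg.norm(a-b),"70")
m=(a+b)/2;v=(tip-m)[:2];print(m,np.linalg.norm(v),"153");y=np.degrees(np.arctan2(v[1],v[0]))%360;print(y)
print(delta([m[0],m[1],.015],down(y)))
w1=f(237,500,.02);w2=f(350,500,.02);print("base width if z=.02",np.linalg.norm(w1-w2))
```

```text
[ 0.46793784 -0.2811252   0.055     ] [ 0.58562661 -0.28976476  0.062     ] [ 0.65483941 -0.29406333  0.062     ] 0.0693461576768379 70
[ 0.62023301 -0.29191405  0.062     ] 0.15267684043771051 153
175.9478378625889
(array([-0.0084,  0.0006,  0.1328]), array([-0.02,  0.03,  0.13]))
base width if z=.02 0.047776882274396026
```

```bash
python3 -m pendant '[[[-0.0084,0.0005,0.02,0,0,0,0.4],[0,0,0.035,0,0,0,0.4],[0,0,0.035,0,0,0,0.4],[0,0,0.028,0,0,0,0.4],[0,0,0.015,0,0,0,0.4]]]' 45|grep -E "pos|force"; python3 -m pendant '[[[0,0,0,0,0,0,0.4],[0,0,0,0,0,0,0],[0,0,0,0,0,0,0],[0,0,0,0,0,0,0],[0,0,0,0,0,0,0]]]'|grep -E "time|pos|force|width"
```

```text
position: [0.6189, -0.2912, 0.011]
ft_force: [-0.2, 0.0, 0.5]
grip_force: 0.0
time: 23.2
position: [0.6207, -0.2926, 0.0154]
ft_force: [0.2, 0.8, 3.5]
grip_width: 0.0137
grip_force: 45.0
```

Gripped, 45 N at width 13.7 mm. Next I'll lift it and work out the approach to the tube.

```bash
cat >> h.py <<'E'
yw=np.radians(6.06);M=np.array([.5939,.0435,.120]);u=np.array([np.cos(yw),np.sin(yw),0]);k=np.array([0,0,1.])
A=np.cos(np.radians(35))*u+np.sin(np.radians(35))*k; Zt=np.sin(np.radians(35))*u-np.cos(np.radians(35))*k
RT=Ro.from_matrix(np.c_[-A,np.cross(Zt,-A),Zt]); OFF=np.array([.0005,0,-.0396])
def tube(s): return M+(s+.063)*A-RT.apply(OFF)
E
python3 -m pendant '[[[0,0,-0.02,0,0,0,0],[0,0,-0.05,0,0,0,0],[0,0,-0.05,0,0,0,0],[0,0,-0.05,0,0,0,0],[0,0,-0.03,0,0,0,0]]]' |grep -E "pos|force|width"
python3 - <<'E'
from h import *
print(tube(.12),tube(0))
plan(tube(.12)+[0,0,.03],RT,8)
E
```

```text
position: [0.6209, -0.2929, 0.2189]
ft_force: [0.7, 0.5, -1.7]
grip_width: 0.0136
grip_force: 45.0
[0.76596113 0.06176655 0.19281286] [0.66821218 0.05138921 0.12398368]
[-0.015, 0.0455, -0.0006, -0.4, -4.33, -1.2]
[-0.016, 0.0451, 0.0009, -0.4, -4.33, -1.2]
[-0.0168, 0.0448, 0.0025, -0.4, -4.33, -1.2]
[-0.0175, 0.0444, 0.0041, -0.4, -4.33, -1.2]
[-0.018, 0.044, 0.0058, -0.4, -4.33, -1.2]
[-0.0185, 0.0436, 0.0075, -0.4, -4.33, -1.2]
[-0.0187, 0.0431, 0.0092, -0.4, -4.33, -1.2]
[-0.0189, 0.0427, 0.0109, -0.4, -4.33, -1.2]
```

```bash
python3 -m pendant '[[[-0.015,0.0455,-0.0006,-0.4,-4.33,-1.2,0],[-0.016,0.0451,0.0009,-0.4,-4.33,-1.2,0],[-0.0168,0.0448,0.0025,-0.4,-4.33,-1.2,0],[-0.0175,0.0444,0.0041,-0.4,-4.33,-1.2,0],[-0.018,0.044,0.0058,-0.4,-4.33,-1.2,0]]]'|grep -E "pos|width"
python3 -m pendant '[[[-0.0185,0.0436,0.0075,-0.4,-4.33,-1.2,0],[-0.0187,0.0431,0.0092,-0.4,-4.33,-1.2,0],[-0.0189,0.0427,0.0109,-0.4,-4.33,-1.2,0],[0,0,0,0,0,0,0],[0,0,0,0,0,0,0]]]'|grep -E "pos|width"
python3 -m pendant '[[[0,0,0,0,0,0,0],[0,0,0,0,0,0,0],[0,0,0,0,0,0,0],[0,0,0,0,0,0,0],[0,0,0,0,0,0,0]]]'|grep -E "time|pos|width"
python3 - <<'E'
from h import *
print(get_obs()["q"]);print(delta(tube(.12),RT))
c=wcam('w9');P=lambda X:(lambda p:(p[:2]/p[2]).round(1))(c["K"]@(c["R"]@X+c["t"]))
tip=c["T"][:3,3]+c["T"][:3,:3]@(OFF+[.153,0,0]);print("tip px",P(tip),"mouth px",P(M))
E
```

```text
position: [0.7109, -0.0692, 0.2184]
grip_width: 0.0137
position: [0.7651, 0.0623, 0.2192]
grip_width: 0.0135
time: 25.7
position: [0.7652, 0.0622, 0.2185]
grip_width: 0.0136
[-0.12112502  0.51054208  1.58885642  0.29439988  0.4657887  -2.02035548]
(array([ 0.0141, -0.0006,  0.0215]), array([ 0.13, -0.26, -0.15]))
tip px [ 323.6 -111.9] mouth px [ 320.9 -204.1]
```

```bash
python3 -m pendant '[[[0.007,0,0.011,0,0,0,0],[0.007,-0.0006,0.0105,0,0,0,0],[0,0,0,0,0,0,0],[0,0,0,0,0,0,0],[0,0,0,0,0,0,0]]]'|grep -E "time|pos|width|ft"
python3 - <<'E'
from h import *
print(delta(tube(.12),RT)); o=get_obs();T=Ro.from_quat(o["tool_rot"]);print((M-(o["position"]+T.apply(OFF+[.153,0,0]))).round(4))
# is the rod where it is thought to be? silhouette along rod in scene cam
for n in("scene","top"):
    s=camera(n);g=s["img"].mean(2);K,R,t=s["intrinsics"],s["R"],s["t"]
    q=lambda X:(lambda p:p[:2]/p[2])(K@(R@X+t))
    for x in(.05,.085,.11,.14):
        X=o["position"]+T.apply(OFF+[x,0,0]);p=q(X);d=q(X+T.apply([.01,0,0]))-p;nn=np.array([-d[1],d[0]])/np.hypot(*d)
        print(n,x,p.round(1),nn.round(2),[int(g[tuple((p+nn*j).round().astype(int)[::-1])]) for j in range(-8,9)])
    print("mouth",q(M).round(1))
E
```

```text
time: 26.38
position: [0.7664, 0.0619, 0.1935]
ft_force: [-0.4, 0.1, -0.6]
grip_width: 0.0134
(array([ 0.0007, -0.0001,  0.0003]), array([ 0.12, -0.2 , -0.13]))
[-0.0247 -0.003  -0.0184]
scene 0.05 [262.2 229.8] [0.21 0.98] [102, 95, 89, 79, 80, 79, 86, 97, 100, 98, 97, 104, 107, 107, 109, 135, 164]
scene 0.085 [275.5 226.9] [0.21 0.98] [50, 48, 50, 49, 48, 51, 50, 48, 48, 45, 46, 48, 48, 48, 49, 50, 51]
scene 0.11 [284.5 224.9] [0.21 0.98] [46, 47, 48, 48, 53, 56, 53, 50, 51, 50, 47, 44, 42, 42, 41, 40, 41]
scene 0.14 [294.6 222.7] [0.21 0.98] [45, 45, 44, 42, 44, 45, 45, 46, 45, 45, 38, 34, 33, 33, 30, 31, 29]
mouth [308.1 219.9]
top 0.05 [305.7 102.6] [-1.    0.09] [77, 77, 78, 79, 79, 80, 80, 81, 82, 82, 83, 84, 83, 84, 84, 85, 85]
top 0.085 [307.2 119.6] [-1.    0.09] [97, 97, 98, 97, 98, 98, 98, 98, 97, 95, 95, 94, 93, 93, 92, 91, 90]
top 0.11 [308.2 131.4] [-1.    0.09] [83, 84, 83, 82, 82, 82, 81, 81, 80, 80, 78, 77, 77, 76, 76, 75, 75]
top 0.14 [309.4 145.2] [-1.    0.09] [64, 64, 62, 61, 60, 59, 57, 57, 55, 54, 53, 47, 45, 46, 46, 49, 52]
mouth [311.4 164.7]
```

```bash
python3 -m pendant '[[[0.008,0,0,0,0,0,0],[0.008,0,0,0,0,0,0],[0.008,0,0,0,0,0,0],[0.006,0,0,0,0,0,0],[0.005,0,0,0,0,0,0]]]'|grep -E "pos|width|ft"
python3 -m pendant '[[[0.005,0,0,0,0,0,0],[0.005,0,0,0,0,0,0],[0.005,0,0,0,0,0,0],[0,0,0,0,0,0,0],[0,0,0,0,0,0,0]]]'|grep -E "time|pos|width|ft"
python3 -c "
from h import *
print(delta(tube(0),RT))"
```

```text
position: [0.737, 0.0589, 0.1727]
ft_force: [-0.4, -0.3, -0.8]
grip_width: 0.0136
time: 27.72
position: [0.7254, 0.0577, 0.1646]
ft_force: [-0.7, -0.6, -1.5]
grip_width: 0.0133
(array([ 0.0704, -0.0004,  0.0006]), array([ 0.12, -0.23, -0.14]))
```

```bash
python3 -m pendant '[[[0.006,0,0,0,0,0,0],[0.007,0,0,0,0,0,0],[0.007,0,0,0,0,0,0],[0.007,0,0,0,0,0,0],[0.007,0,0,0,0,0,0]]]'|grep -E "pos|width|ft"
python3 -m pendant '[[[0.007,0,0,0,0,0,0],[0.007,0,0,0,0,0,0],[0.007,0,0,0,0,0,0],[0.005,0,0,0,0,0,0],[0.002,0,0,0,0,0,0]]]'|grep -E "pos|width|ft"
python3 -m pendant '[[[0.002,0,0,0,0,0,0],[0.002,0,0,0,0,0,0],[0.001,0,0,0,0,0,0],[0,0,0,0,0,0,0],[0,0,0,0,0,0,0]]]'|grep -E "time|pos|width|ft"
python3 -c "
from h import *
print(delta(tube(0),RT))"
```

```text
position: [0.6969, 0.0548, 0.1448]
ft_force: [0.6, 0.7, -2.4]
grip_width: 0.0137
position: [0.674, 0.0524, 0.1288]
ft_force: [-0.3, 0.7, -1.1]
grip_width: 0.0136
time: 29.6
position: [0.6705, 0.0521, 0.1263]
ft_force: [-0.1, 0.1, -1.3]
grip_width: 0.0134
(array([ 0.0033, -0.0004,  0.0006]), array([ 0.13, -0.24, -0.13]))
```

Now the last few millimetres, until it stops.

```bash
python3 -m pendant '[[[0.001,0,0,0,0,0,0],[0.001,0,0,0,0,0,0],[0.001,0,0,0,0,0,0],[0,0,0,0,0,0,0],[0,0,0,0,0,0,0]]]'|grep -E "pos|width|ft"
python3 -m pendant '[[[0.001,0,0,0,0,0,0],[0.001,0,0,0,0,0,0],[0,0,0,0,0,0,0],[0,0,0,0,0,0,0],[0,0,0,0,0,0,0]]]'|grep -E "time|pos|width|ft"
python3 -c "
from h import *
print(delta(tube(0),RT))"
```

```text
position: [0.6679, 0.0518, 0.1245]
ft_force: [1.1, 0.1, -0.9]
grip_width: 0.0136
time: 30.85
position: [0.6671, 0.0516, 0.1241]
ft_force: [3.5, 1.1, 1.1]
grip_width: 0.0135
(array([-0.0008, -0.0004,  0.0007]), array([ 0.1 , -0.22, -0.13]))
```

```bash
python3 -m pendant '[[[0.0015,0,0,0,0,0,0],[0.0015,0,0,0,0,0,0],[0,0,0,0,0,0,0],[0,0,0,0,0,0,0],[0,0,0,0,0,0,0]]]'|grep -E "time|pos|width|ft"
python3 -c "
from h import *
print(delta(tube(0),RT))"
```

```text
time: 31.48
position: [0.6669, 0.0515, 0.1244]
ft_force: [6.7, 2.7, 0.8]
grip_width: 0.0135
(array([-0.0008, -0.0002,  0.0011]), array([ 0.03, -0.19, -0.14]))
```

```bash
python3 -m pendant '[[[0.0015,0,0,0,0,0,0],[0.0015,0,0,0,0,0,0],[0.001,0,0,0,0,0,0],[0,0,0,0,0,0,0],[0,0,0,0,0,0,0]]]'|grep -E "time|pos|width|ft"
python3 -c "
from h import *
print(delta(tube(0),RT))"
```

```text
time: 32.1
position: [0.6667, 0.0513, 0.1247]
ft_force: [10.6, 3.1, 0.1]
grip_width: 0.0136
(array([-0.0008, -0.    ,  0.0015]), array([-0.07, -0.15, -0.18]))
```

The collar is firmly stopped: further push raised the force with no travel. Drawing it out along the axis.

```bash
python3 -m pendant '[[[-0.01,0,0,0,0,0,0],[-0.012,0,0,0,0,0,0],[-0.02,0,0,0,0,0,0],[-0.02,0,0,0,0,0,0],[-0.02,0,0,0,0,0,0]]]'|grep -E "pos|width|ft"
python3 -m pendant '[[[-0.02,0,0,0,0,0,0],[-0.02,0,0,0,0,0,0],[-0.015,0,0,0,0,0,0],[0,0,0,0,0,0,0],[0,0,0,0,0,0,0]]]'|grep -E "pos|width|ft"
python3 -m pendant '[[[-0.005,0,-0.03,0,0,0,0],[0,0,-0.03,0,0,0,0],[0,0,0,0,0,0,0],[0,0,0,0,0,0,0],[0,0,0,0,0,0,0]]]'|grep -E "time|pos|width|ft"
python3 - <<'E'
from h import *
print(delta(tube(0),RT))
plan([.522,.26,.20],down(180),10)
E
```

```text
position: [0.7279, 0.0589, 0.1669]
ft_force: [-0.8, 0.5, -0.9]
grip_width: 0.0137
position: [0.7726, 0.0636, 0.1975]
ft_force: [0.3, -0.2, -1.3]
grip_width: 0.0135
time: 33.98
position: [0.7445, 0.0603, 0.2498]
ft_force: [-0.1, 0.3, -1.5]
grip_width: 0.0133
(array([ 0.1343, -0.0013,  0.0608]), array([ 0.08, -0.74, -0.19]))
[0.0194, 0.0222, -0.0071, 0.19, 3.42, 0.57]
[0.02, 0.0219, -0.006, 0.19, 3.42, 0.57]
[0.0206, 0.0217, -0.0049, 0.19, 3.42, 0.57]
[0.021, 0.0215, -0.0037, 0.19, 3.42, 0.57]
[0.0214, 0.0213, -0.0025, 0.19, 3.42, 0.57]
[0.0218, 0.021, -0.0013, 0.19, 3.42, 0.57]
[0.022, 0.0208, -0.0001, 0.19, 3.42, 0.57]
[0.0222, 0.0206, 0.0012, 0.19, 3.42, 0.57]
[0.0223, 0.0204, 0.0025, 0.19, 3.42, 0.57]
[0.0223, 0.0202, 0.0037, 0.19, 3.42, 0.57]
```

```bash
python3 -m pendant '[[[0.0194,0.0222,-0.0071,0.19,3.42,0.57,0],[0.02,0.0219,-0.006,0.19,3.42,0.57,0],[0.0206,0.0217,-0.0049,0.19,3.42,0.57,0],[0.021,0.0215,-0.0037,0.19,3.42,0.57,0],[0.0214,0.0213,-0.0025,0.19,3.42,0.57,0]]]'|grep -E "pos|width"
python3 -m pendant '[[[0.0218,0.021,-0.0013,0.19,3.42,0.57,0],[0.022,0.0208,0,0.19,3.42,0.57,0],[0.0222,0.0206,0.0012,0.19,3.42,0.57,0],[0.0223,0.0204,0.0025,0.19,3.42,0.57,0],[0.0223,0.0202,0.0037,0.19,3.42,0.57,0]]]'|grep -E "pos|width"
python3 -m pendant '[[[0,0,0,0,0,0,0],[0,0,0,0,0,0,0],[0,0,0,0,0,0,0],[0,0,0,0,0,0,0],[0,0,0,0,0,0,0]]]'|grep -E "time|pos|width|rot"
python3 - <<'E'
from h import *
print(delta([.521,.26,.0625],down(180)))
E
```

```text
position: [0.6332, 0.1608, 0.2252]
grip_width: 0.0138
position: [0.5222, 0.2607, 0.2]
grip_width: 0.0133
time: 35.85
position: [0.523, 0.2595, 0.2014]
tool_rot: [0.0, 1.0, 0.0, 0.002]
grip_width: 0.0135
(array([0.0025, 0.0005, 0.1389]), array([ 0.02,  0.2 , -0.01]))
```

```bash
python3 -m pendant '[[[0.0025,0,0.02,0,0,0,0],[0,0,0.04,0,0,0,0],[0,0,0.04,0,0,0,0],[0,0,0.029,0,0,0,0],[0,0,0.01,0,0,0,0]]]'|grep -E "pos|width"
python3 -m pendant '[[[0,0,0,0,0,0,0],[0,0,0,0,0,0,0],[0,0,0,0,0,0,0],[0,0,0,0,0,0,0],[0,0,0,0,0,0,0]]]'|grep -E "time|pos|width|rot|ft|grip"
python3 - <<'E'
from h import *
o=get_obs();T=Ro.from_quat(o["tool_rot"]);c=wcam("w10");g=c["img"].mean(2)
q=lambda X:(lambda p:p[:2]/p[2])(c["K"]@(c["R"]@X+c["t"]))
for x in(.045,.059,.07,.08,.09):
    p=q(o["position"]+T.apply(OFF+[x,0,0]));r=int(p[1])
    print(x,p.round(1),[int(v) for v in g[r,int(p[0])-28:int(p[0])+29:2]] if r>=0 else "")
d=pickle.load(open("cams.pkl","rb"))
tip=o["position"]+T.apply(OFF+[.153,0,0]);print("tip",tip)
s=camera("top");P=lambda X:(lambda p:p[:2]/p[2])(s["intrinsics"]@(s["R"]@X+s["t"]));pt=P(tip);print("top tip px",pt)
df=s["img"].mean(2)-d["top"]["img"].mean(2);u,v=pt.round().astype(int);print(df[v-10:v+11,u-7:u+8].round().astype(int))
E
```

```text
position: [0.5197, 0.2594, 0.0605]
grip_width: 0.0131
time: 37.1
position: [0.5209, 0.26, 0.0626]
tool_rot: [-0.0, 1.0, 0.0, 0.002]
ft_force: [-0.6, -0.4, -2.1]
grip_width: 0.0139
grip_force: 45.0
0.045 [323.3 170.9] [128, 130, 131, 130, 131, 132, 130, 131, 104, 115, 124, 130, 131, 134, 132, 131, 128, 120, 107, 127, 127, 125, 128, 128, 127, 126, 128, 127, 129]
0.059 [323.4 140.3] [116, 119, 122, 126, 126, 131, 128, 129, 131, 131, 136, 138, 140, 141, 138, 136, 134, 131, 131, 130, 129, 129, 124, 125, 121, 121, 117, 113, 113]
0.07 [323.4 115.2] [127, 128, 128, 128, 129, 127, 128, 128, 128, 101, 116, 125, 130, 134, 132, 129, 122, 110, 112, 127, 128, 127, 127, 127, 128, 127, 127, 127, 127]
0.08 [323.5  91.6] [120, 121, 120, 115, 120, 115, 119, 113, 104, 100, 117, 125, 130, 136, 134, 128, 123, 110, 80, 80, 82, 82, 84, 86, 84, 90, 92, 100, 106]
0.09 [323.5  67.1] [139, 140, 139, 136, 137, 136, 143, 141, 136, 102, 116, 122, 127, 138, 132, 129, 124, 112, 118, 138, 139, 140, 137, 136, 138, 137, 139, 138, 137]
tip [0.36724338 0.2598686  0.10164647]
top tip px [204.66022237 270.67448012]
[[-11  
[... 616 characters left out ...]
1  32]
 [ 31  30  31  30  30  30  29  28  27  29  32  32  31  32  32]
 [ 31  31  32  30  32  31  32  32  31  32  31  32  32  32  31]
 [ 32  31  32  31  32  31  31  32  32  30  31  32  31  32  32]
 [ 31  32  31  31  32  32  32  32  31  31  31  32  32  32  32]
 [ 31  31  31  31  31  32  32  32  31  31  30  30  32  33  32]
 [ 31  31  31  30  31  33  33  32  32  31  31  32  31  32  32]
 [ 32  30  30  30  32  31  32  31  31  32  32  32  32  32  32]
 [ 32  31  31  31  31  31  32  31  32  31  32  31  30  31  32]
 [ 31  31  31  31  31  31  32  31  31  32  31  32  32  31  32]
 [ 31  31  31  31  31  32  31  32  31  31  31  32  31  32  31]
 [ 31  32  31  31  32  32  31  32  31  31  31  31  31  32  33]]
```

```bash
python3 -c "
from rig import *
print(get_obs()['joint_velocities'].round(3)); print(hand_in())"
```

```text
[-0.001  0.003 -0.002  0.001 -0.002  0.   ]
the job is handed in; nothing more can be done
None
```

I finished and handed in the job at about 37 s, with no verdict shown: the filter is seated in the slot, the dipstick stopped at the tube mouth and drawn out, and it is now held level and still with its tip about 100 mm above mid-tray; the first grasp missed because contact put the fingertips about 26 mm behind the reported TCP, not 11 mm ahead as specified, so I worked to the measured offset.

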